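Lock the last quarter-turn stud of an instrument cover

TASK

The cover on top of the grey instrument case is held by three slotted quarter-turn studs, and one of them is still undone: its slot lies across the row, while the slots of the two locked ones lie along it. Take the slot key from its stand, press the undone stud in with the key and turn it clockwise until it springs into its catch, without forcing it and without touching the stud with the gripper. Then put the key back in its stand, fully down and released, and leave the other things on the bench undisturbed.

Things in the scene. Friction and masses are not known exactly. Their poses are not given: they have to be found in the camera images.
- case: Grey instrument case, fixed, 210 (x) x 290 (y) x 81 mm. Origin: centre of its underside. Three fasteners stand in a row along its y, 85 mm apart, 37.5 mm from the centre towards -x; the two locked ones have their slots along y and heads 8 mm proud of the cover
- fastener: The undone fastener, axes as the case's. Origin: on the stud's axis, level with the cover, 80 mm over the bench; z up. The round steel stud head, 36 mm across, has a slot 6.5 mm wide, 28 mm long (closed ends), 6 mm deep. Its height is not measured: shims under it differ, so its top stands 5 to 17 mm over the cover when up; feel for it
- stud_axis (a point): The stud's axis, 4 mm above the cover, at the top of the fixed dark ring (49 mm across) around the head. At stud = 0 the slot lies 1.40 rad counter-clockwise (seen from above) of the y axis of the fastener; it turns clockwise with stud, and at 1.40 lies along y
- stud (a joint): turn of the undone stud, rad: 0 undone, clockwise from above positive, hard end stop at 1.56. It turns freely only while pressed in by more than 6 mm; the catch lies between 1.30 and 1.56. Light friction (about 0.02 N m). Pressing or turning hard against a stop spoils it: the key's contact forces must stay under 35 N in all
- stud_press (a joint): how far the stud is pressed in, m: 0 up, hard bottom at 0.009. Spring: 4 N at the start of the travel, 9 N at 6 mm, 11 N at the bottom. If the pressure is eased at the catch the stud rises to 0.003 and is locked; short of the catch it stays at 0.006 and is not locked
- key: Slot key, 104 mm tall, 90 g, upright in its stand. Origin: middle of the blade's lower edge; z up the shaft, y along blade and paddle. Blade 22 (y) x 4 (x) mm, lowest 3 mm only 20 x 2.5, 8 mm high; shaft 8 mm thick; flange 36 mm across, z 48 to 54 mm; black flat paddle 14 (x) x 36 (y) mm, z 54 to 104 mm
- key_paddle (a point): the place to grip the key: on its axis, in the paddle, 84 mm above the blade's edge; grip across the 14 mm thickness (key's x)
- stand: The key's fixed grey stand, a block 55 (x) x 75 (y) x 58 mm. Origin: centre of its underside. A pocket 12 mm (x) x 31 mm (y) goes straight through; the key hangs in it by its flange, blade along the stand's y, key origin 10 mm over the bench
- meter: bystander: yellow and black handheld meter lying flat, 165 x 78 x 34 mm; origin centre of the underside
- heatsink: bystander: finned aluminium heat sink 60 x 70 x 34 mm; origin centre of the underside
- jar: bystander: amber jar, 56 mm across, 70 mm high; origin centre of the underside
- driver: bystander: screwdriver, 170 mm long, lying on the bench; origin under its middle
- tin: bystander: flat steel tin, 44 mm across, 18 mm high, standing on the case; origin centre of the underside
- adapter: bystander: brass adapter, 28 mm across, 26 mm high, standing on the case; origin centre of the underside
Mind the look-alikes: they are no part of the job. What is meant by the key is not yellow, and is the smaller of those in its own colour.

How it is judged:
By the outcome, as a careful person would: the job done as asked, in the order asked, and still so for the second after the job is handed in, with the robot touching nothing.
It also fails if it takes over 72 s, if anything falls off the work surface, if the arm or the gripper's body presses on something with over 40 N, if the wrist force passes 120 N, or if a joint passes its speed limit or range.

ROBOT

A 7-joint arm with a two-finger parallel gripper is mounted at the origin on the work surface. World frame = base frame: x ahead of the robot, y to its left, z up, the work surface at z = 0. Lengths are in mm, angles in rad, forces in N, time in s.
With the tool pointing down it reaches from about 400 to 875 mm from the base axis. Payload 19.3 kg.
Tool frame: the origin (TCP) lies at the very end of the fingers, on their centre line; the grasp point (between the pads) lies 19 mm behind it (grip_point_offset is the z of the grasp point in the tool frame, in mm); z points along the fingers, x is the direction in which the jaws open and shut, and the axes are right-handed (so a half turn about z gives the same grasp; the last joint's range is limited). The gripper opens to 85 mm and grips with 20 to 120 N. Pads are 22 mm wide; open, the fingers measure 114 mm over their backs; the gripper's body (76 mm by 85 mm) begins 54 mm behind the grasp point. The pads swing forward as they close: fully open they stand 13 mm farther back than shut.
Start: joints at [-1.293, 0.521, -0.036, 1.599, 0.021, 1.021, -0.113], TCP at [213.037, 587.563, 231.291] pointing down, gripper open.
Joint ranges: [-2.91, 2.91], [-0.3, 2.13], [-1.5, 1.42], [0.17, 2.43], [-1.26, 4.41], [0.16, 1.93], [-2.52, 2.52]. Speed limits (rad/s): [1.89, 1.89, 2.39, 2.39, 3.01, 3.01, 3.01].

INTERFACE

Orientations are given as a 3x3 rotation matrix whose columns are the frame's x, y, z axes.
In Python, from workcell import movep, movel, goto_joints, open_gripper, clamp, wait, inverse_kinematics, read_state, camera, PlanningError, finish_job, grip_point_offset gives the robot as it stands. Calls block until the motion is done:
- movep(position, orientation): joint-space move of the TCP to a pose.
- movel(position, frame=None, max_speed=150, guard=None): straight line of the TCP; frame=None keeps the orientation; max_speed is the mean speed in mm/s. With guard (N) it stops when the force on the tool has changed by that much, and returns True; else False.
- goto_joints(angles): joint-space move.
- open_gripper() and clamp(): open the fingers fully, or close them until they stop; the grip force is fixed at half the most.
- wait(seconds).
- inverse_kinematics(position, orientation): joint angles nearest the present ones, or None.
- read_state(): the state.
- camera(name): name is "side" or "top" or "wrist"; returns a dict with "image" (400x640x3 uint8, blue, green, red), "range_z" (400x640 float32, mm along the optical axis (not along the pixel's ray), 0 where there is no reading), "fx", "fy", "cx", "cy" (pixels), "cam_to_world" (4x4, takes a point from camera to world coordinates). Camera axes: x right, y up, looking along -z (the intrinsics and any distortion apply to the point x, -y, -z); pixel columns grow to the right and rows downward; lengths in mm; the calibration is good to about 2 mm. A picture is of the moment at which its call begins.
A pose or a line that the arm cannot do raises PlanningError and nothing moves.
- finish_job(): hands the job in, once; it reports no verdict.
The state is a dict: "time": time; "qpos": joint angles; "qvel": joint speeds; "joint_efforts": joint torques, N m; "eef_pos": TCP position; "tool_rot": TCP orientation; "ft_force": force on the tool from outside, world axes, zero at the start; "torque": the same for the moment, N m; "finger_gap": finger opening in mm.
Only numpy, scipy, OpenCV 4.12 (cv2) and the standard library are available. Lean on these libraries where they do the work, as an engineer would, in place of code of your own. Each camera call takes 0.05 s, during which the arm holds its last target.

## Working session

There is one attempt and no reset: what is moved stays moved. The work goes in short steps, each a Python script; the robot and the scene stay as the last script left them, time stands still between calls to the robot, and variables do not carry over. Pictures are saved under pics/ and viewed, and the job is handed in when it is done.

```bash
mkdir -p pics; ls
python3 - <<'E'
from workcell import *
import cv2
for n in ["side","top","wrist"]:
    c=camera(n); cv2.imwrite(f"pics/a_{n}.png",c["image"]); print(n,c["fx"],c["cx"],c["cy"],c["cam_to_world"].round(3).tolist(),[k for k in c])
s=read_state(); print(s, grip_point_offset)
E
```

```text
pics
side 383.3133098431601 315.6544179251667 200.47384358819727 [[0.989, 0.12, -0.087, 491.376], [-0.148, 0.741, -0.655, -534.675], [-0.014, 0.66, 0.751, 756.22], [0.0, 0.0, 0.0, 1.0]] ['image', 'range_z', 'fx', 'fy', 'cx', 'cy', 'cam_to_world']
top 460.8352964160918 326.31804802269306 198.80783104290845 [[0.009, 0.991, -0.13, 401.605], [-1.0, 0.009, -0.002, 50.328], [-0.001, 0.13, 0.992, 1469.609], [0.0, 0.0, 0.0, 1.0]] ['image', 'range_z', 'fx', 'fy', 'cx', 'cy', 'cam_to_world']
wrist 312.12661993755034 317.94908079329326 196.58467095506836 [[0.341, -0.908, -0.245, 149.825], [0.94, 0.329, 0.091, 609.895], [-0.002, -0.261, 0.965, 373.445], [0.0, 0.0, 0.0, 1.0]] ['image', 'range_z', 'fx', 'fy', 'cx', 'cy', 'cam_to_world']
{'time': 0.15, 'qpos': array([-1.29319062,  0.52188008, -0.03633291,  1.5998171 ,  0.02119594,
        1.02111781, -0.11283002]), 'qvel': array([-0.00208682, -0.00121603,  0.00047856, -0.00120543, -0.00090518,
        0.00048965, -0.00032556]), 'joint_efforts': array([ 2.31337362e-03, -9.27393365e+01,  1.98122755e+00, -3.70055330e+01,
        1.80340471e-02,  6.44127518e-03, -1.55992910e-05]), 'eef_pos': array([212.96574724, 587.35194625, 230.87750517]), 'tool_rot': array([[ 3.40873971e-01,  9.40108972e-01, -2.38894410e-04],
       [ 9.40108630e-01, -3.40874051e-01, -8.02855676e-04],
       [-8.36204729e-04,  4.90859058e-05, -9.99999649e-01]]), 'ft_force': array([-0.51493278, -0.41194141,  0.2180977 ]), 'torque': array([ 0.03438038,  0.02504043, -0.0260299 ]), 'finger_gap': 85.51165400622423} -18.700000000000003
```

View pics/a_side.png

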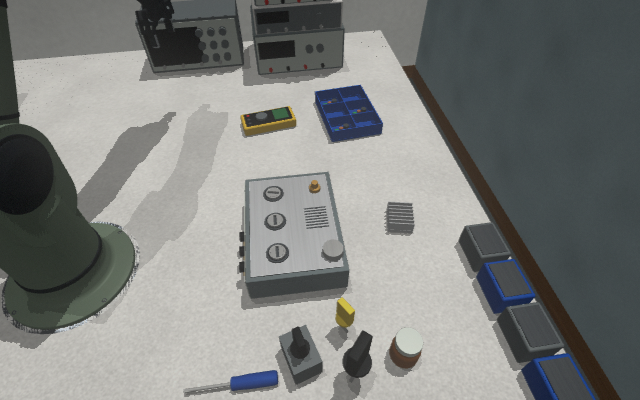

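View pics/a_top.png

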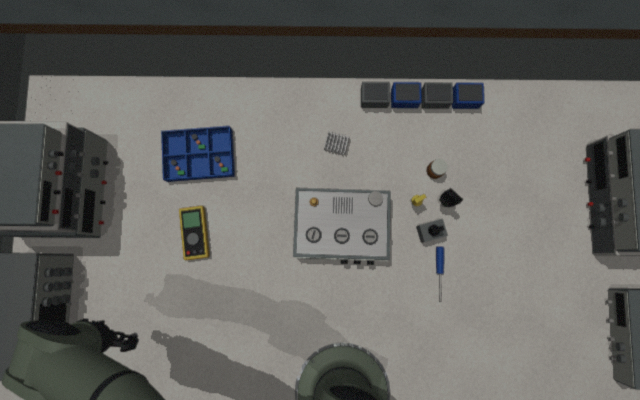

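View pics/a_wrist.png

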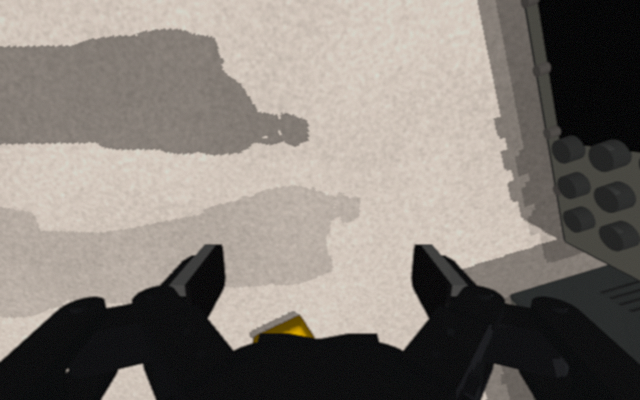

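```bash
cat > h.py <<'E'
import numpy as np, cv2
from workcell import *
def cloud(c):
    h,w=c["range_z"].shape; u,v=np.meshgrid(np.arange(w),np.arange(h)); z=c["range_z"].astype(float)
    P=np.stack([(u-c["cx"])/c["fx"]*z,-(v-c["cy"])/c["fy"]*z,-z,np.ones_like(z)],-1)
    W=P@np.array(c["cam_to_world"]).T; W=W[...,:3]; W[z<=0]=np.nan; return W
def crop(c,r0,r1,c0,c1,s,name):
    cv2.imwrite(name,cv2.resize(c["image"][r0:r1,c0:c1],None,fx=s,fy=s,interpolation=cv2.INTER_CUBIC))
E
python3 - <<'E'
from h import *
t=camera("top"); s=camera("side")
np.savez("t.npz",**t); np.savez("s.npz",**s)
crop(t,140,270,290,470,4,"pics/b_t.png"); crop(s,165,385,225,425,2.7,"pics/b_s.png")
W=cloud(t); 
# stand region
for nm,W in (("t",cloud(t)),("s",cloud(s))):
    f=W.reshape(-1,3); f=f[~np.isnan(f).any(1)]
    print(nm)
    def box(lo,hi,n):
        m=((f>lo)&(f<hi)).all(1); p=f[m]; 
        if len(p)==0: print(n,0); return
        p2=p[:,:2].astype(np.float32); print(n,len(p),p.mean(0).round(1),"rect",cv2.minAreaRect(p2), np.percentile(p[:,2],[5,50,95]).round(1))
    box([450,-300,50],[620,-150,62],"stand top")
    box([450,-300,66],[620,-150,130],"key")
    box([350,-100+0,74],[760,200,86],"case top")
    box([350,-150,82.5],[500,250,102],"studs")
    if nm=="t":print(W[215:250:3,415:450:4].round(0).tolist()[4], W[235,340],W[235,314],W[236,370],W[222,433])
    else: print(W[345,300],W[193,273],W[252,277])
E
```

```text
t
stand top 292 [ 508.9 -257.7   57.4] rect ((537.5242309570312, -259.9195556640625), (146.17738342285156, 69.68567657470703), 15.975193977355957) [52.4 57.9 61.4]
key 197 [ 544.7 -260.5   99.1] rect ((549.4049682617188, -276.77099609375), (126.0738754272461, 90.45358276367188), 27.440895080566406) [ 68.  104.8 117.1]
case top 4965 [508.1  27.7  81.2] rect ((510.46356201171875, 24.208900451660156), (251.68890380859375, 212.54998779296875), 88.9031982421875) [76.6 81.4 85.2]
studs 1259 [459.    4.6  85.4] rect ((452.3531494140625, 7.4708251953125), (287.5384826660156, 95.58988189697266), 89.663818359375) [82.7 84.8 90.5]
[[506.0, -231.0, -0.0], [503.0, -235.0, 44.0], [502.0, -243.0, 63.0], [502.0, -257.0, 56.0], [502.0, -267.0, 66.0], [499.0, -269.0, 109.0], [499.0, -280.0, 112.0], [499.0, -292.0, 112.0], [507.0, -332.0, 2.0]] [473.96478735  10.87030726  87.33608974] [473.60119065  88.89984048  80.85847943] [472.21865263 -79.74133167  78.76219144] [ 517.94543883 -275.29255446   57.30862013]
s
stand top 799 [ 503.  -266.4   57.2] rect ((530.9493408203125, -260.79541015625), (140.02525329589844, 70.17510223388672), 14.37299633026123) [53.1 57.4 60.1]
key 584 [ 537.8 -255.4   97.8] rect ((545.6633911132812, -269.7546081542969), (121.68368530273438, 77.98881530761719), 27.228242874145508) [ 70.6 102.7 114.4]
case top 7189 [503.1  16.4  80.6] rect ((506.916748046875, 25.349197387695312), (255.0467071533203, 212.70758056640625), 88.77954864501953) [77.9 80.6 83.3]
studs 869 [467.3  -4.1  85.2] rect ((457.47607421875, 5.4321746826171875), (267.9951477050781, 87.49325561523438), 88.53743743896484) [82.6 84.8 88.7]
[ 492.45555098 -289.7727411   114.50117507] [472.92242174  91.97418971  83.27619438] [468.45125512 -74.83532745  80.12841844]
```

View pics/b_t.png

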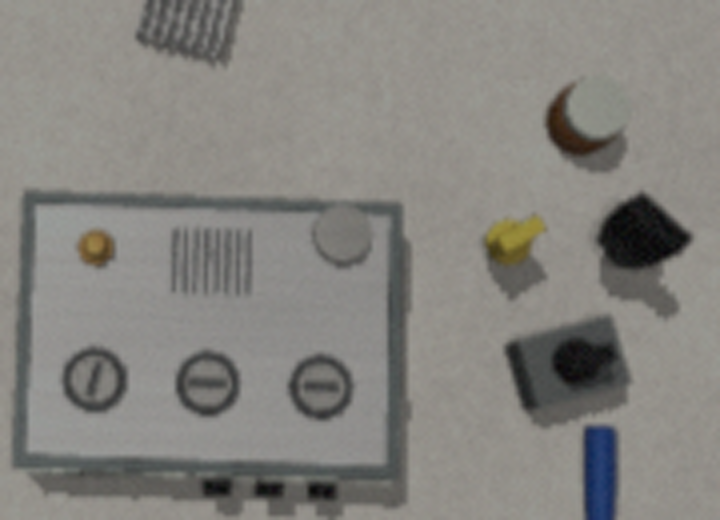

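View pics/b_s.png

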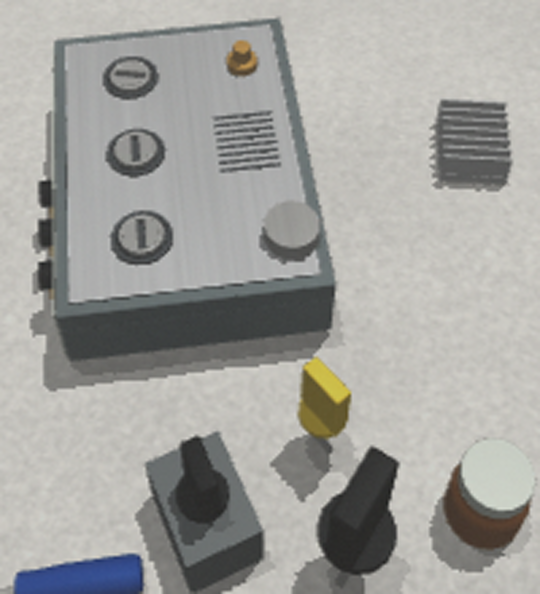

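```bash
cat >> h.py <<'E'
def R(ydeg):
    a=np.radians(ydeg); c,s=np.cos(a),np.sin(a)
    return np.array([[-s,c,0],[c,s,0],[0,0,-1.]])
E
python3 - <<'E'
from h import *
print(read_state()["time"])
movep([471,93,195],R(-11)); print(read_state()["time"],read_state()["eef_pos"],read_state()["qpos"][6])
wait(.2)
c=camera("wrist"); np.savez("w1.npz",**c); cv2.imwrite("pics/w1.png",c["image"])
W=cloud(c); print(W[180:240:10,320].round(1))
movep([515,-265,220],R(-75)); print(read_state()["time"],read_state()["qpos"][6])
wait(.2)
c=camera("wrist"); np.savez("w2.npz",**c); cv2.imwrite("pics/w2.png",c["image"])
print(read_state()["ft_force"],read_state()["time"])
E
```

```text
0.25
2.2667 [471.04931365  93.86505404 195.00918527] 1.1432050493248658
[[458.1  97.2  86.8]
 [468.   95.4  80.3]
 [475.   94.   86.1]
 [483.9  92.3  85.3]
 [493.4  90.5  83.3]
 [503.4  88.6  80.7]]
3.875 0.9163206150683763
[-0.66702379  0.46883183  0.29509981] 4.125
```

View pics/w1.png

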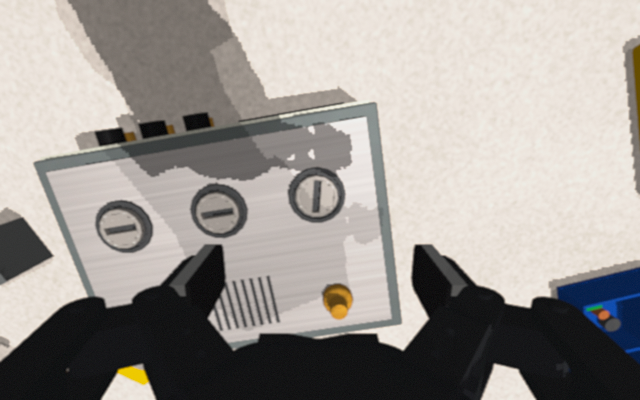

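View pics/w2.png

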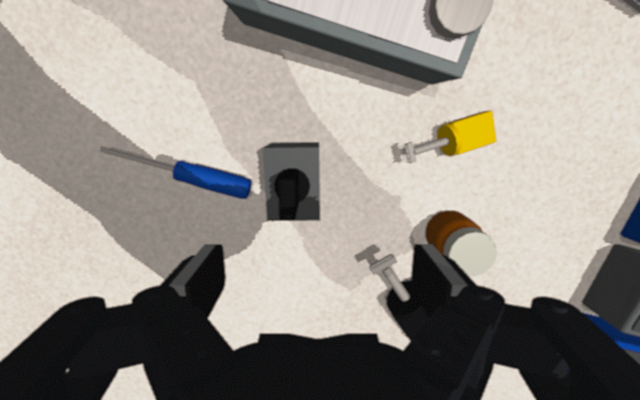

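Run:
```python
from h import *
for n,(r0,r1,c0,c1,s) in {"w1":(140,250,270,370,5),"w2":(130,235,245,335,5.5)}.items():
    c=dict(np.load(n+".npz")); im=cv2.convertScaleAbs(c["image"],alpha=2.2 if n=="w2" else 1.0,beta=0); c["image"]=im
    crop(c,r0,r1,c0,c1,s,f"pics/{n}z.png")
```

```text
(no output)
```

View pics/w1z.png

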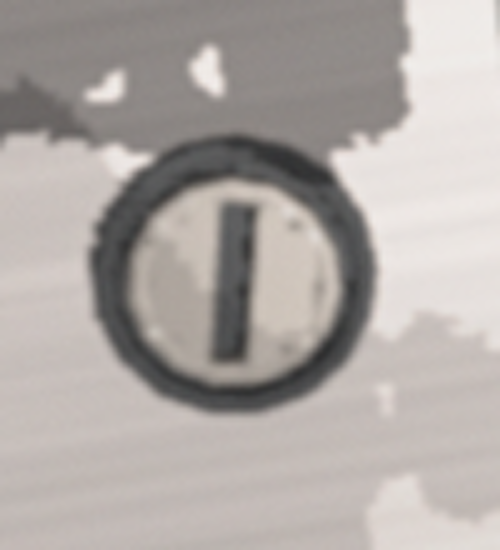

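View pics/w2z.png

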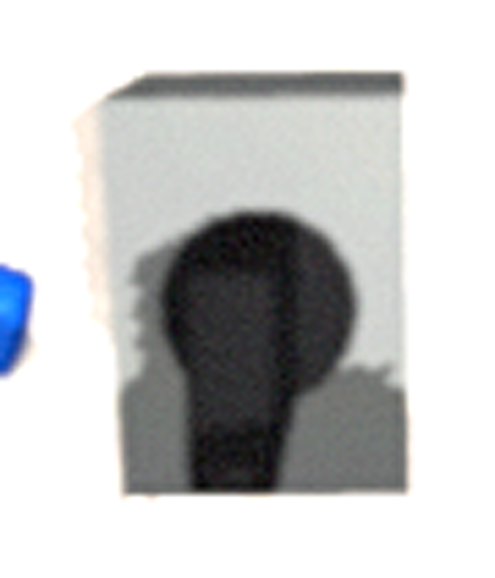

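```bash
cat >> h.py <<'E'
def px(c,uv,z):
    u,v=uv; T=np.array(c["cam_to_world"]); d=T[:3,:3]@np.array([(u-c["cx"])/c["fx"],-(v-c["cy"])/c["fy"],-1]); o=T[:3,3]
    return o+d*(z-o[2])/d[2]
E
python3 - <<'E'
from h import *
c=np.load("w2.npz"); f=lambda p:((p[0]+.5)/5.5-.5+245,(p[1]+.5)/5.5-.5+130)
C=[px(c,f(p),58)[:2] for p in [(105,97),(405,97),(407,493),(124,493)]]
C=np.array(C); print(C.round(1), "cen",C.mean(0)); 
print("lens",[np.linalg.norm(C[i]-C[(i+1)%4]).round(1) for i in range(4)])
print("yang",[np.degrees(np.arctan2(*(a-b)[::-1])).round(2) for a,b in((C[0],C[3]),(C[1],C[2]))], [np.degrees(np.arctan2(*(a-b)[::-1])).round(2)for a,b in((C[1],C[0]),(C[2],C[3]))])
# flange top z=64 (10+54): edges left 163, right 357, top 210
L=px(c,f((163,308)),64);Rr=px(c,f((357,308)),64);T=px(c,f((258,210)),64); print("flange",((L+Rr)/2).round(1),np.linalg.norm(L-Rr),T.round(1))
# paddle base corners z=64: left 188.. right ~292
t1=[px(c,f(p),114).round(1) for p in((192,440),(278,440))];print("paddle top near edge",t1)
c=np.load("w1.npz"); f=lambda p:((p[0]+.5)/5-.5+270,(p[1]+.5)/5-.5+140)
e=[px(c,f(p),84) for p in((92,272),(378,272),(237,135),(237,410))]
print("ring",((e[0]+e[1])/2).round(1),((e[2]+e[3])/2).round(1),np.linalg.norm(e[0]-e[1]),np.linalg.norm(e[2]-e[3]))
for z in(86,90,95):
    a,b=px(c,f((238,203)),z),px(c,f((229,360)),z); d=b-a
    h=[px(c,f(p),z) for p in((130,280),(343,280))]
    print(z,((a+b)/2).round(1),np.linalg.norm(d),np.degrees(np.arctan2(d[1],d[0])),"head",np.linalg.norm(h[0]-h[1]),(sum(h)/2).round(1))
# other studs & case edges
for p in((218,213),(122,229)): print(px(c,p,86).round(1))
E
```

```text
[[ 454.7 -245.9]
 [ 505.8 -232.1]
 [ 525.4 -303.3]
 [ 474.1 -317.1]] cen [ 489.98833077 -274.5925674 ]
lens [np.float64(52.9), np.float64(73.8), np.float64(53.1), np.float64(73.8)]
yang [np.float64(105.26), np.float64(105.4)] [np.float64(15.1), np.float64(15.11)]
flange [ 490.4 -274.4   64. ] 34.643133150958484 [ 485.8 -257.3   64. ]
paddle top near edge [array([ 486.4, -284.6,  114. ]), array([ 499.1, -281.2,  114. ])]
ring [469.9  92.1  84. ] [470.6  92.3  84. ] 48.04126650230772 47.78040035380474
86 [471.2  91.6  86. ] 27.18126554200643 -14.217629511891058 head 35.54594944818184 [470.8  92.1  86. ]
90 [470.1  91.8  90. ] 26.749177790395688 -14.217629511891014 head 34.980892263769356 [469.8  92.4  90. ]
95 [468.8  92.1  95. ] 26.20906810088227 -14.217629511891017 head 34.27457078325372 [468.5  92.6  95. ]
[469.9   7.   86. ]
[468.2 -78.   86. ]
```

Run:
```python
from h import *
c=np.load("w1.npz"); im=cv2.cvtColor(c["image"],cv2.COLOR_BGR2GRAY)
for cx,cy in((317,196),(218,213),(122,229)):
    g=im[cy-18:cy+19,cx-18:cx+19]; b=(g<115).astype(np.uint8)
    n,lab,st,cen=cv2.connectedComponentsWithStats(b)
    for i in range(1,n):
        if 80<st[i,4]<400 and np.hypot(*(cen[i]-18))<6:
            ys,xs=np.nonzero(lab==i); w=(140-g[ys,xs].astype(float))
            P=np.array([px(c,(x+cx-18,y+cy-18),89)[:2] for x,y in zip(xs,ys)])
            m=P.mean(0); U,S,V=np.linalg.svd(P-m); a=np.degrees(np.arctan2(V[0,1],V[0,0]))
            print((cx,cy),st[i],m.round(1),a, cv2.minAreaRect(P.astype(np.float32)))
```

```text
(317, 196) [ 13   3   9  32 210] [470.9  91.7] -15.079437596897437 ((470.90643310546875, 91.90116882324219), (5.748900413513184, 26.825105667114258), 74.20125579833984)
(218, 213) [  1  13  33  11 225] [469.2   7.3] -91.59836583600513 ((469.1730041503906, 7.187945365905762), (27.110137939453125, 6.133030891418457), 88.80609130859375)
(122, 229) [  1  13  31  11 191] [467.2 -77.2] -91.0324006723035 ((467.237060546875, -77.28108978271484), (26.411054611206055, 5.494767189025879), 88.80754852294922)
```

Run:
```python
from h import *
for n in("t","s"):
    W=cloud(np.load(n+".npz")).reshape(-1,3); W=W[~np.isnan(W).any(1)]
    k=np.array([490,-274.6]); a=np.radians(15.2); ex=np.array([np.cos(a),np.sin(a)]); ey=np.array([-np.sin(a),np.cos(a)])
    m=(W[:,2]>62)&(W[:,2]<200)&(np.hypot(*(W[:,:2]-k).T)<160); P=W[m]; X=(P[:,:2]-k)@ex; Y=(P[:,:2]-k)@ey
    for lo,hi in((-60,-20),(-20,30),(30,50),(50,65),(65,90),(90,130)):
        q=(X>lo)&(X<hi)
        if q.sum(): print(n,lo,hi,q.sum(),"Y",Y[q].min().round(),Y[q].max().round(),"z",P[q,2].min().round(),P[q,2].max().round())
```

```text
t -60 -20 23 Y -37.0 157.0 z 62.0 86.0
t -20 30 254 Y -38.0 160.0 z 62.0 119.0
t 30 50 56 Y -37.0 157.0 z 62.0 87.0
t 50 65 75 Y -82.0 151.0 z 71.0 155.0
t 65 90 237 Y -87.0 143.0 z 70.0 155.0
t 90 130 188 Y -72.0 131.0 z 64.0 155.0
s -60 -20 70 Y 149.0 159.0 z 62.0 81.0
s -20 30 715 Y -18.0 160.0 z 62.0 115.0
s 30 50 148 Y 128.0 156.0 z 62.0 85.0
s 50 65 355 Y -87.0 151.0 z 63.0 150.0
s 65 90 625 Y -92.0 144.0 z 63.0 150.0
s 90 130 671 Y -89.0 127.0 z 62.0 149.0
```

Run:
```python
from h import *
for n in("t","s"):
    W=cloud(np.load(n+".npz")).reshape(-1,3); W=W[~np.isnan(W).any(1)]
    k=np.array([490,-274.6]); a=np.radians(15.2); ex=np.array([np.cos(a),np.sin(a)]); ey=np.array([-np.sin(a),np.cos(a)])
    m=(W[:,2]>40)&(W[:,2]<200)&(np.hypot(*(W[:,:2]-k).T)<130); P=W[m]; X=(P[:,:2]-k)@ex; Y=(P[:,:2]-k)@ey
    q=(X>35)&(X<110)&(Y<60)
    H,_,_=np.histogram2d(X[q],Y[q],bins=[range(35,111,5),range(-100,61,10)]); print(n);print(H.astype(int))
    print(P[q][:,2].min(), [ (b, P[q&(X>b)&(X<b+10)][:,2].max().round()) for b in (45,55,65,75,85)if (q&(X>b)&(X<b+10)).any()])
```

```text
t
[[ 0  0  0  0  0  0  0  0  0  0  0  0  0  0  0  0]
 [ 0  0  0  0  0  0  0  0  0  0  0  0  0  0  0  0]
 [ 0  0  0  0  0  0  0  0  0  0  0  0  0  0  0  0]
 [ 0  0  0  0  0  0  0  0  0  0  0  0  0  0  0  0]
 [ 0  0  6  1  0  0  0  0  0  0  0  0  0  0  0  0]
 [ 0  1 16  9  3  0  0  0  0  0  0  0  0  0  0  0]
 [ 0  4  7 20  4  1  0  0  0  0  0  0  0  0  0  0]
 [ 0  5  5 19  6  4  0  0  0  0  0  0  0  0  0  0]
 [ 0  3  4 17  7  3  0  0  0  0  0  0  0  0  0  0]
 [ 0  1  5  8 16  4  0  0  0  0  0  0  0  0  0  0]
 [ 0  0  6  5 21  5  0  0  0  0  0  2  2  0  0  0]
 [ 0  0  2  5 17  5  0  0  0  0  0  5  5  2  0  0]
 [ 0  0  0  6  7 13  0  0  0  0  3  6  5 12  0  0]
 [ 0  0  0  4 10  4  0  0  0  0  4  6  6 10  0  0]
 [ 0  0  0  3  7  0  0  0  0  0  4  7  6  5  0  0]]
50.10722393344031 [(55, np.float64(155.0)), (65, np.float64(155.0)), (75, np.float64(153.0)), (85, np.float64(155.0))]
s
[[ 0  0  0  0  0  0  0  0  0  0  0  0  0  0  0  0]
 [ 0  0  0  0  0  0  0  0  0  0  0  0  0  0  0  0]
 [ 0  0  0  0  0  0  0  0  0  0  0  0  0  0  0  0]
 [ 0  0  0  0  0  0  0  0  0  0  0  0  0  0  0  0]
 [ 0  3 88 16  5  0  0  0  0  0  0  0  0  0  0  0]
 [ 0 85 24  8 17  1  0  0  0  0  0  0  0  0  0  0]
 [ 0 45 21 12  7  8  0  0  0  0  0  0  0  0  0  0]
 [ 2 38 21 19  0  9  0  0  0  0  0  0  0  0  0  0]
 [ 4 32 27 19  5  6  0  0  0  0  0  0  0  0  0  0]
 [ 6 16 34 20 11  2  0  0  0  0  0  0  1  0  0  0]
 [ 3 17 36 23 16  0  0  0  0  0  0 14 14  2  0  0]
 [ 0 17 31 20 19  3  0  0  0  0  5 13 39 39  0  0]
 [ 0  9 17 34 22  5  0  0  0  0 23 63 34 12  0  0]
 [ 0  2 16 36 10  0  0  0  0  0 43 15 15 13  0  0]
 [ 0  0  1  6  1  0  0  0  0  0 31 13  9  5  0  0]]
47.08043821509 [(55, np.float64(150.0)), (65, np.float64(149.0)), (75, np.float64(150.0)), (85, np.float64(149.0))]
```

Run:
```python
from h import *
movep([490.2,-274.5,180],R(-74.75)); wait(.1); print(read_state()["eef_pos"])
print(movel([490.2,-274.5,75.3],max_speed=90,guard=8)); wait(.15)
s=read_state(); print(s["eef_pos"],s["ft_force"])
clamp(); wait(.2); s=read_state(); print(s["finger_gap"],s["eef_pos"],s["ft_force"],s["torque"],s["time"])
c=camera("side"); crop(c,250,400,225,425,4,"pics/g1.png")
```

```text
[ 490.96805996 -274.42553578  180.60291866]
False
[ 490.41774515 -274.52741533   75.68371795] [-0.36764852 -0.44812182  0.01005856]
13.063808198516393 [ 490.21609694 -274.49883017   75.39973531] [-1.03964364  1.38680299  5.42560104] [0.20813247 0.30292111 0.00548659] 6.85
```

View pics/g1.png

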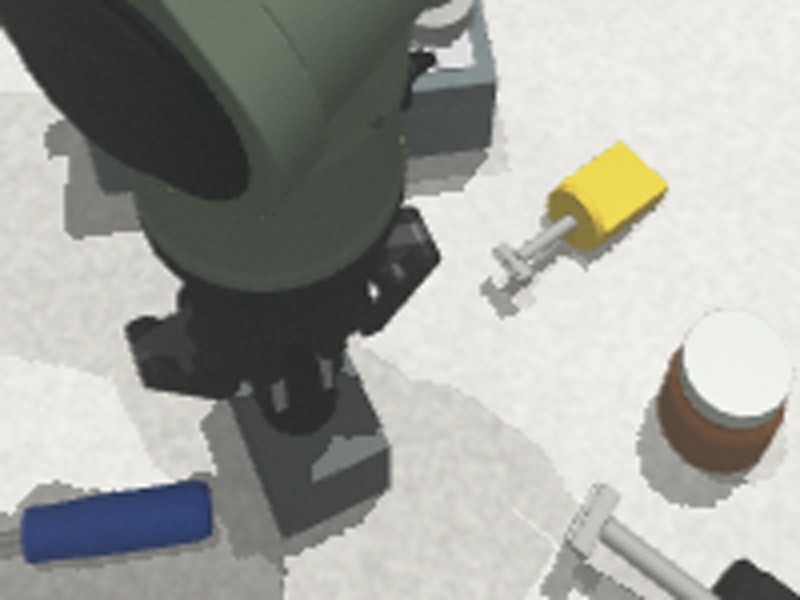

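Run:
```python
from h import *
print(movel([490.2,-274.5,180],max_speed=110)); wait(.1)
s=read_state(); print(s["finger_gap"],s["eef_pos"],s["ft_force"],s["time"])
movep([470.4,92.2,200],R(-14)); wait(.3); s=read_state(); print(s["eef_pos"],s["ft_force"],s["torque"],s["qpos"][6],s["time"])
w=camera("wrist"); np.savez("w3.npz",**w); cv2.imwrite("pics/w3.png",w["image"])
c=camera("side"); np.savez("s3.npz",**c);crop(c,60,260,200,400,3,"pics/s3.png")
```

```text
False
13.043592847616576 [ 489.9235949  -274.37991398  179.3488451 ] [ 0.41480934  0.5542646  -0.92643907] 8.1
[470.52525751  91.68150224 199.9232768 ] [-0.24579969  0.22760747 -0.82682029] [ 0.01352458 -0.01904928  0.00999646] 1.1305758770986074 9.775
```

View pics/w3.png

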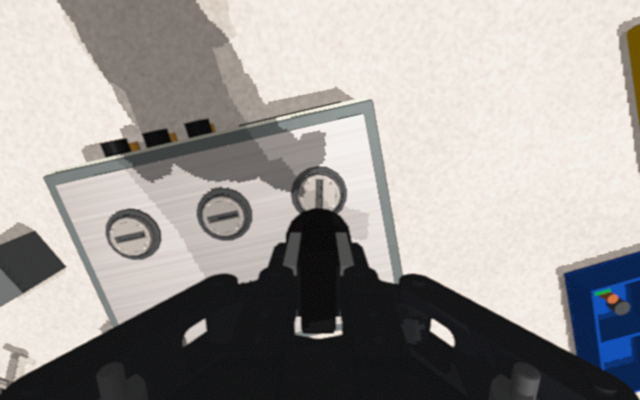

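View pics/s3.png

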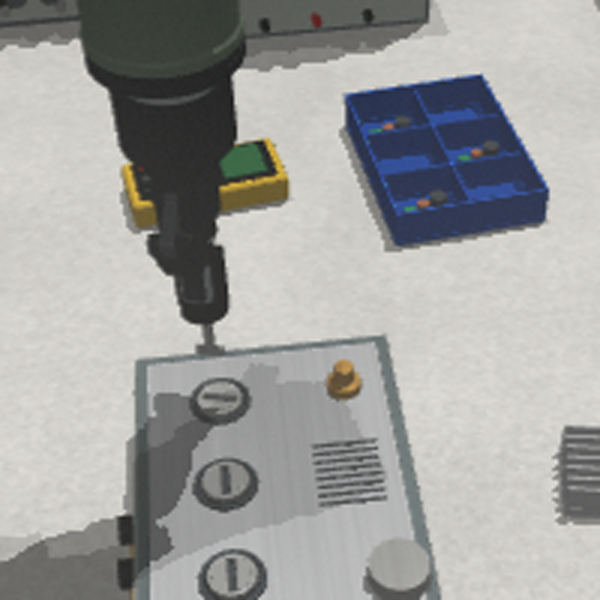

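Run:
```python
from h import *
c=dict(np.load("w3.npz")); crop(c,155,255,265,375,7,"pics/w3z.png")
T=c["cam_to_world"]; print(T.round(3)); Rt=R(-14); print("cam in tool",(Rt.T@(T[:3,3]-[470.5,91.7,199.9])).round(2), (Rt.T@T[:3,:3]).round(4))
```

```text
[[ 2.43000e-01 -9.36000e-01 -2.53000e-01  4.05407e+02]
 [ 9.70000e-01  2.35000e-01  6.40000e-02  1.07711e+02]
 [-1.00000e-03 -2.61000e-01  9.65000e-01  3.42585e+02]
 [ 0.00000e+00  0.00000e+00  0.00000e+00  1.00000e+00]]
cam in tool [  -0.21  -67.03 -142.68] [[ 1.      0.0011  0.0014]
 [ 0.0014 -0.9653 -0.261 ]
 [ 0.001   0.261  -0.9653]]
```

View pics/w3z.png

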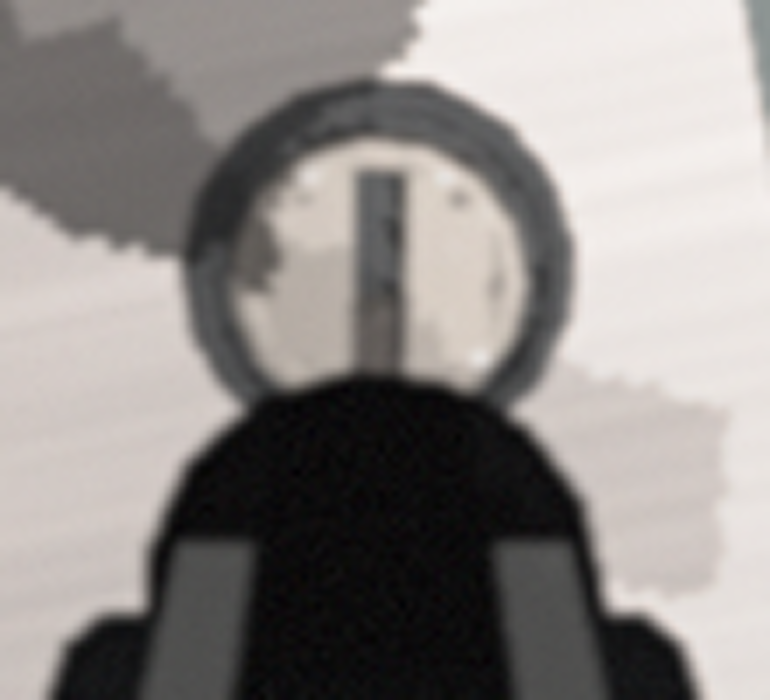

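Run:
```python
from h import *
c=np.load("w3.npz"); Rt=R(-14); e=np.array([470.53,91.68,199.92])
for uv,z in(((318.3,208.6),182.6),((286.5,240),182.6),((351.2,240),182.6),((319.2,193),84)): print(uv,(Rt.T@(px(c,uv,z)-e)).round(2))
f=lambda p:((p[0]+.5)/7-.5+265,(p[1]+.5)/7-.5+155)
print("ring top edge, L, R",[(Rt.T@(px(c,f(p),84)-e)).round(2) for p in((380,80),(187,260),(573,260))],"slot far end",[(Rt.T@(px(c,f((380,172)),z)-e)).round(2) for z in(86,89,92)])
```

```text
(318.3, 208.6) [ -0.25 -17.13  17.32]
(286.5, 240) [-17.81   0.99  17.32]
(351.2, 240) [17.88  1.03 17.32]
(319.2, 193) [  0.51  -0.32 115.92]
ring top edge, L, R [array([  0.23, -23.63, 115.92]), array([-23.35,  -1.48, 115.92]), array([ 23.78,  -1.43, 115.92])] slot far end [array([  0.22, -12.84, 113.92]), array([  0.22, -13.48, 110.92]), array([  0.21, -14.11, 107.92])]
```

Run:
```python
from h import *
movel([470.5,92.2,168],R(-14.2),max_speed=80); wait(.4); s=read_state(); e=s["eef_pos"]; print(e,s["ft_force"])
# correct
t=np.array([470.6,92.0]); cmd=np.array([470.5,92.2])+(t-e[:2]); print(cmd)
movel([*cmd,166],max_speed=20); wait(.3); s=read_state(); print(s["eef_pos"],s["ft_force"])
F0=s["ft_force"]
hit=movel([*cmd,143],max_speed=10,guard=2.5); s=read_state(); print(hit,s["eef_pos"],s["ft_force"]-F0,s["torque"],s["time"])
wait(.3);s=read_state(); print(s["eef_pos"],s["ft_force"]-F0,s["torque"],s["time"])
np.save("F0.npy",F0); np.save("cmd.npy",cmd)
c=camera("wrist"); crop(c,130,260,240,400,5,"pics/w4.png")
c=camera("side"); np.savez("s4.npz",**c);crop(c,150,220,240,310,8,"pics/s4.png")
```

```text
[470.58482704  92.2301222  168.17934623] [ 0.8654909   0.66849131 -1.15658193]
[470.51517296  91.9698778 ]
[470.55927345  91.99229547 166.02312816] [-0.28114934 -0.51171265 -0.98638014]
True [470.50261034  91.96628966 145.18969356] [-0.06343999  1.1511594   3.75250145] [ 0.09060042 -0.15105996  0.02941276] 13.1917
[470.40572523  91.99326781 145.12956897] [1.7010089  1.51600178 4.64661604] [ 0.16766461 -0.39497155  0.00144353] 13.4917
```

View pics/s4.png

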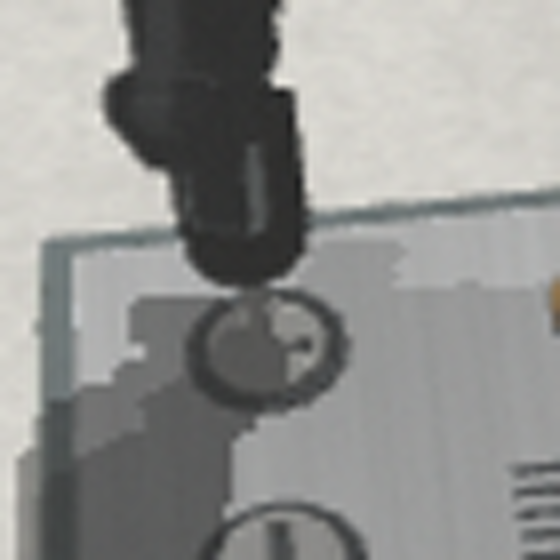

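View pics/w4.png

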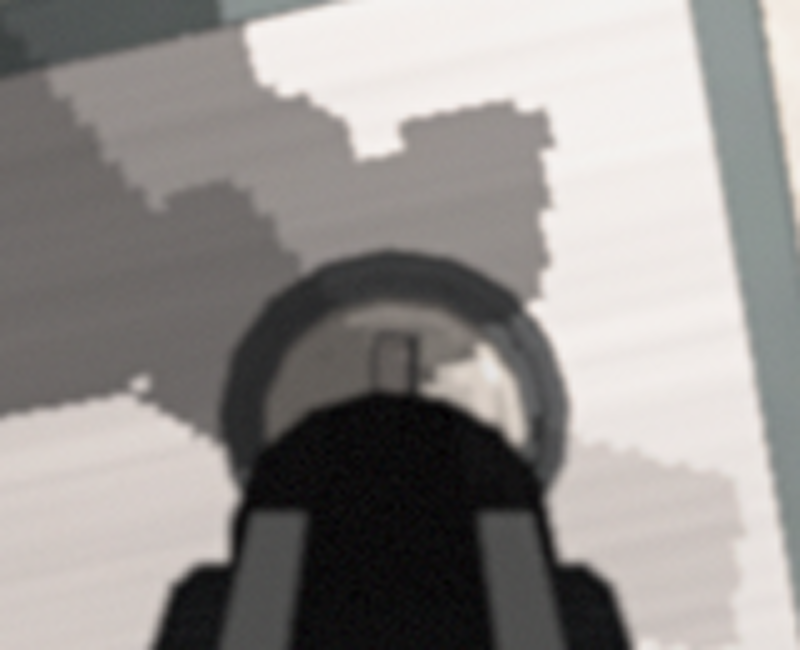

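Run:
```python
from h import *
F0=np.load("F0.npy"); cmd=np.load("cmd.npy")
for z in (142,139.5,138):
    hit=movel([*cmd,z],max_speed=10,guard=9); wait(.25); s=read_state(); print(hit,s["eef_pos"].round(2),(s["ft_force"]-F0).round(2),s["torque"].round(3),s["time"])
    if hit: break
```

```text
False [470.5   91.98 141.98] [1.14 1.56 6.1 ] [ 0.126 -0.179  0.021] 14.3
False [470.54  91.93 139.53] [1.73 1.58 8.83] [ 0.057 -0.066  0.008] 14.95
False [470.58  91.98 138.08] [ 0.12 -0.26  9.22] [ 0.059 -0.014 -0.015] 15.5
```

```bash
cat >> h.py <<'E'
OFF=np.array([0,.9,0])
def pose(K,a,z):
    p=K-R(a)@OFF; return [p[0],p[1],z],R(a)
E
python3 - <<'E'
from h import *
F0=np.load("F0.npy"); cmd=np.load("cmd.npy")
K=np.array([cmd[0],cmd[1],0])+R(-14.2)@OFF; np.save("K.npy",K)
movel([*cmd,137.6],max_speed=8,guard=6); wait(.1)
for a in (-18,-22,-26,-30):
    p,Ro=pose(K,a,137.6); q=inverse_kinematics(p,Ro); t0=read_state()["time"]; goto_joints(q); t1=read_state()["time"]; wait(.15); s=read_state()
    tr=s["tool_rot"]; print(a,np.degrees(np.arctan2(tr[1,1],tr[0,1])).round(2),s["eef_pos"].round(2),(s["ft_force"]-F0).round(2),s["torque"].round(3),round(t1-t0,2),s["time"])
    f=s["ft_force"]-F0
    if abs(s["torque"][2])>.3 or np.linalg.norm(f)>20: print("stop");break
E
```

```text
-18 -18.0 [470.56  92.02 137.7 ] [ 0.36  0.57 10.55] [ 0.049 -0.019  0.006] 0.25 16.25
-22 -22.0 [470.59  92.08 137.68] [0.62 0.71 9.34] [ 0.056 -0.075 -0.04 ] 0.25 16.65
-26 -26.0 [470.62  92.16 137.7 ] [ 0.49  0.86 10.76] [ 0.138 -0.021  0.   ] 0.25 17.05
-30 -30.0 [470.66  92.19 137.68] [0.57 1.32 9.56] [ 0.046 -0.029  0.012] 0.25 17.45
```

Run:
```python
from h import *
F0=np.load("F0.npy"); K=np.load("K.npy")
for a in list(range(-38,-90,-8))+[-90,-93,-96]:
    p,Ro=pose(K,a,137.6); q=inverse_kinematics(p,Ro); goto_joints(q); wait(.12); s=read_state()
    tr=s["tool_rot"]; f=s["ft_force"]-F0; print(a,np.degrees(np.arctan2(tr[1,1],tr[0,1])).round(2),s["eef_pos"].round(2),f.round(2),s["torque"].round(3),s["qpos"][6].round(2),s["time"])
    if abs(s["torque"][2])>.25 or np.linalg.norm(f)>18: print("stop");break
c=camera("side"); np.savez("s5.npz",**c);crop(c,150,220,240,310,8,"pics/s5.png")
c=camera("wrist"); crop(c,130,260,240,400,5,"pics/w5.png")
```

```text
-38 -38.0 [470.76  92.36 137.68] [-0.16  1.01  9.74] [ 0.171 -0.035 -0.033] 0.83 17.8167
-46 -45.99 [470.87  92.56 137.71] [-0.21  1.39  9.82] [ 0.287 -0.067 -0.01 ] 0.72 18.1833
-54 -53.99 [471.03  92.74 137.73] [1.27 2.04 9.41] [ 0.415 -0.071 -0.006] 0.61 18.55
-62 -61.99 [471.14  92.84 137.71] [0.36 1.76 9.54] [ 0.582 -0.156 -0.066] 0.51 18.9167
-70 -69.99 [471.34  93.   137.75] [1.64 2.75 9.67] [ 0.691 -0.273  0.015] 0.4 19.2833
-78 -77.99 [471.51  93.01 137.75] [1.77 3.6  9.74] [ 0.684 -0.293 -0.003] 0.29 19.65
-86 -85.99 [471.74  93.06 137.77] [ 1.69  3.37 10.11] [ 0.771 -0.397  0.01 ] 0.18 20.0167
-90 -89.99 [471.84  93.06 137.8 ] [2.28 2.82 9.52] [ 0.761 -0.475  0.06 ] 0.13 20.3833
-93 -92.99 [471.88  93.08 137.79] [ 1.73  3.99 10.27] [ 0.893 -0.521 -0.008] 0.09 20.75
-96 -95.99 [471.98  93.1  137.81] [1.75 3.59 9.78] [ 0.915 -0.522 -0.009] 0.05 21.1167
```

View pics/w5.png

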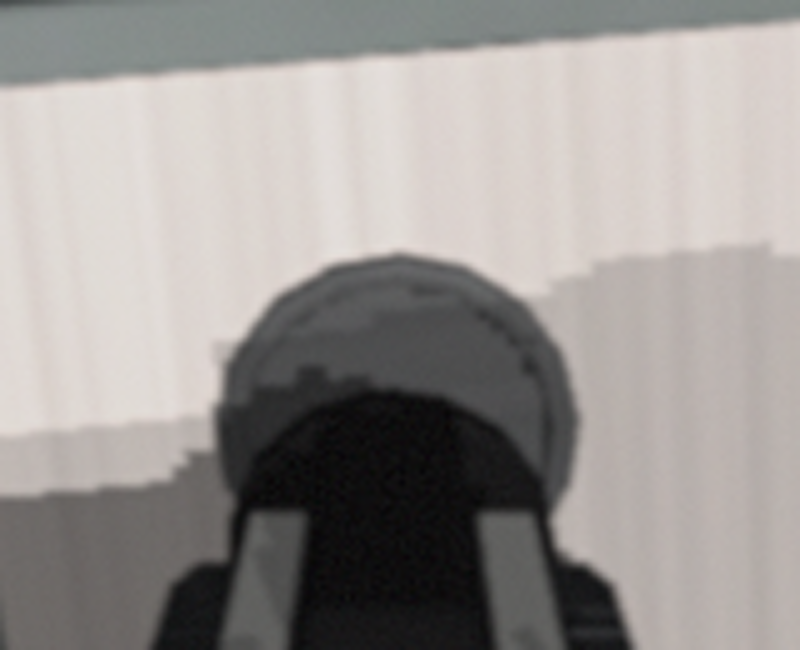

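View pics/s5.png

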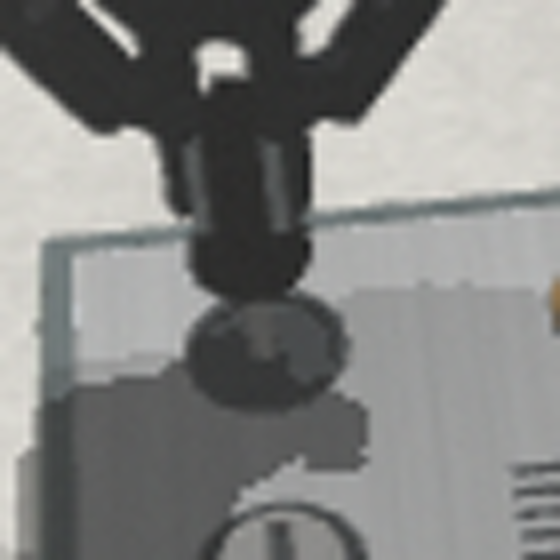

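Run:
```python
from h import *
F0=np.load("F0.npy"); K=np.load("K.npy")
p,Ro=pose(K,-98,137.6); goto_joints(inverse_kinematics(p,Ro)); wait(.2); s=read_state(); print((s["ft_force"]-F0).round(2),s["torque"].round(3))
for z in (139.2,140.3,141.3,142.5,143.5,145):
    movel([p[0],p[1],z],max_speed=15); wait(.15); s=read_state(); print(s["eef_pos"].round(2),(s["ft_force"]-F0).round(2),s["torque"].round(3),s["time"])
```

```text
[2.78 3.53 8.76] [ 0.931 -0.548  0.015]
[472.04  93.09 139.39] [3.31 4.41 8.86] [ 0.923 -0.714 -0.005] 22.075
[472.    93.13 140.47] [2.34 3.14 7.21] [ 0.967 -0.667  0.024] 22.475
[471.99  93.12 141.45] [3.08 3.93 6.83] [ 0.939 -0.645  0.06 ] 22.875
[471.92  92.98 142.61] [3.19 4.68 7.17] [ 1.235 -0.966  0.045] 23.275
[471.65  92.61 143.44] [5.69 2.33 1.2 ] [ 0.566 -1.329  0.025] 23.675
[471.5   92.46 144.92] [4.15 0.48 0.  ] [-0.074 -1.335  0.041] 24.075
```

Run:
```python
from h import *
F0=np.load("F0.npy"); K=np.load("K.npy")
p,Ro=pose(K,-98,137.6)
for z in (147,150,156,200):
    movel([p[0],p[1],z],max_speed=20 if z<160 else 90); wait(.1); s=read_state(); print(s["eef_pos"].round(2),(s["ft_force"]-F0).round(2),s["torque"].round(3),s["time"])
c=camera("side"); np.savez("s6.npz",**c);crop(c,150,270,240,340,6,"pics/s6.png")
c=camera("wrist"); np.savez("w6.npz",**c);cv2.imwrite("pics/w6.png",c["image"])
c=camera("top"); np.savez("t6.npz",**c);crop(c,130,310,290,490,3.3,"pics/t6.png")
```

```text
[471.2   92.57 146.92] [ 1.14 -0.53  3.13] [-0.231 -0.278  0.02 ] 24.425
[471.24  92.68 149.9 ] [ 0.09 -0.17 -0.03] [-0.064 -0.008  0.012] 24.825
[471.46  92.68 155.96] [0.26 1.32 0.91] [ 0.026  0.04  -0.001] 25.375
[471.22  92.64 199.5 ] [-0.16  0.59  0.  ] [0.001 0.012 0.035] 26.1167
```

View pics/s6.png

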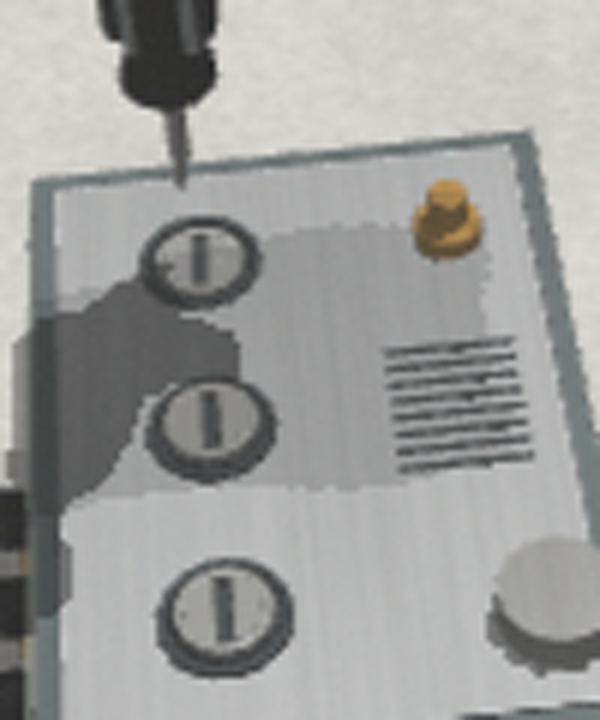

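View pics/w6.png

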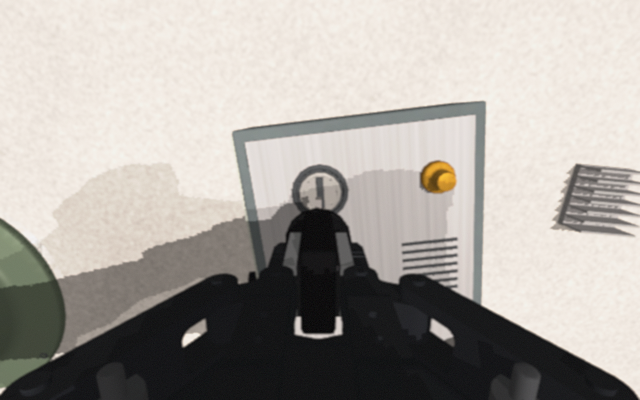

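View pics/t6.png

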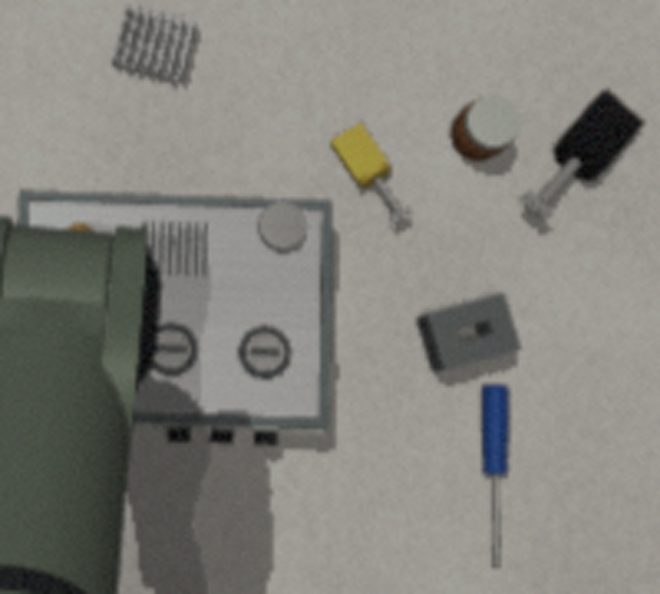

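```bash
cat >> h.py <<'E'
def proj(c,P):
    T=np.array(c["cam_to_world"]); q=T[:3,:3].T@(np.array(P)-T[:3,3]); return np.array([c["cx"]+c["fx"]*q[0]/-q[2], c["cy"]-c["fy"]*q[1]/-q[2]])
E
python3 - <<'E'
from h import *
c=dict(np.load("s6.npz")); Rt=R(-98); e=np.array([471.25,92.65,199.9])
im=cv2.resize(c["image"][130:220,230:320],None,fx=7,fy=7,interpolation=cv2.INTER_CUBIC)
K=e+Rt@OFF
for h in (54,48,8,0):
    p=proj(c,[K[0],K[1],e[2]-65.4+h]); p=tuple(((p-[230,130]+.5)*7).astype(int)); print(h,p); cv2.circle(im,p,3,(0,0,255),-1)
for d in(-11,11):
    p=proj(c,[*(K+Rt@[0,d,0])[:2],e[2]-65.4]); p=tuple(((p-[230,130]+.5)*7).astype(int)); cv2.circle(im,p,2,(0,255,0),-1)
cv2.imwrite("pics/s6k.png",im)
c=dict(np.load("w6.npz")); crop(c,155,255,265,375,7,"pics/w6z.png")
E
```

```text
54 (np.int64(265), np.int64(217))
48 (np.int64(267), np.int64(231))
8 (np.int64(281), np.int64(322))
0 (np.int64(283), np.int64(339))
```

View pics/s6k.png

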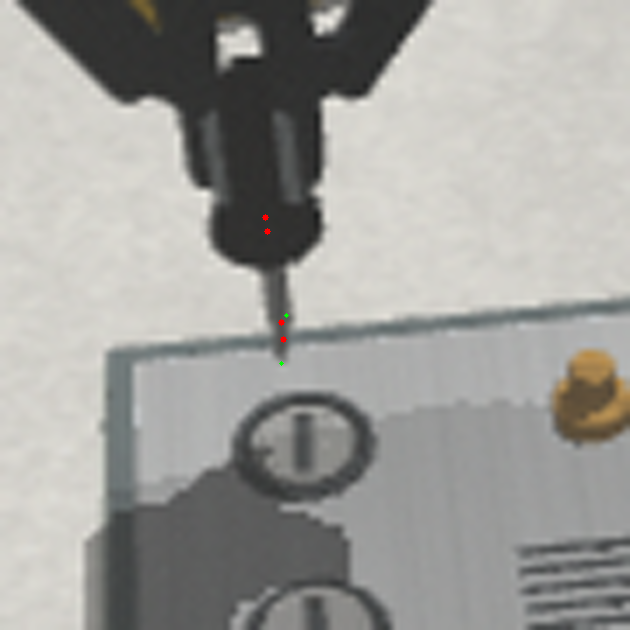

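View pics/w6z.png

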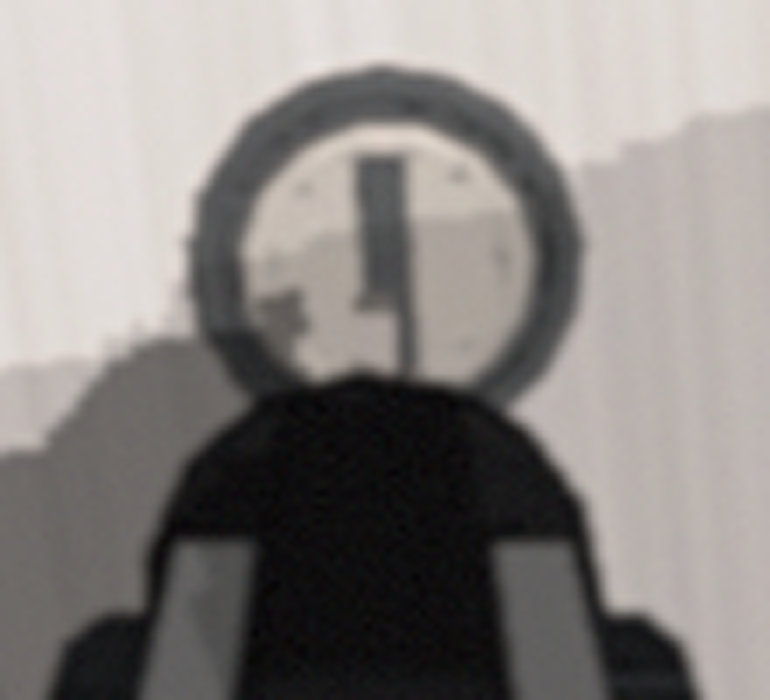

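Run:
```python
from h import *
movep([490.2,-274.5,180],R(-74.75)); wait(.3); s=read_state(); print(s["eef_pos"],s["ft_force"],s["time"]); F0=s["ft_force"]
t=np.array([490.2,-274.5]); cmd=2*t-s["eef_pos"][:2] if np.abs(s["eef_pos"][:2]-t).max()<2 else t
hit=movel([*t,128],max_speed=80,guard=6); wait(.1); s=read_state(); print(hit,s["eef_pos"],s["ft_force"]-F0)
if not hit:
    hit=movel([*t,75.6],max_speed=45,guard=6); wait(.2); s=read_state(); print(hit,s["eef_pos"],s["ft_force"]-F0,s["torque"],s["time"])
c=camera("side"); crop(c,250,400,225,425,4,"pics/s7.png")
```

```text
[ 490.49059136 -273.84255956  180.01372626] [ 0.89244806  0.96913458 -1.38413557] 27.9417
False [ 490.44855355 -274.66280315  128.46387528] [-0.54255374 -1.5849284  -0.06986868]
True [ 490.02684715 -274.48287282   75.36511217] [-2.13023037 -0.34736442 10.89664477] [ 0.17747002  0.18888124 -0.01162652] 30.2333
```

View pics/s7.png

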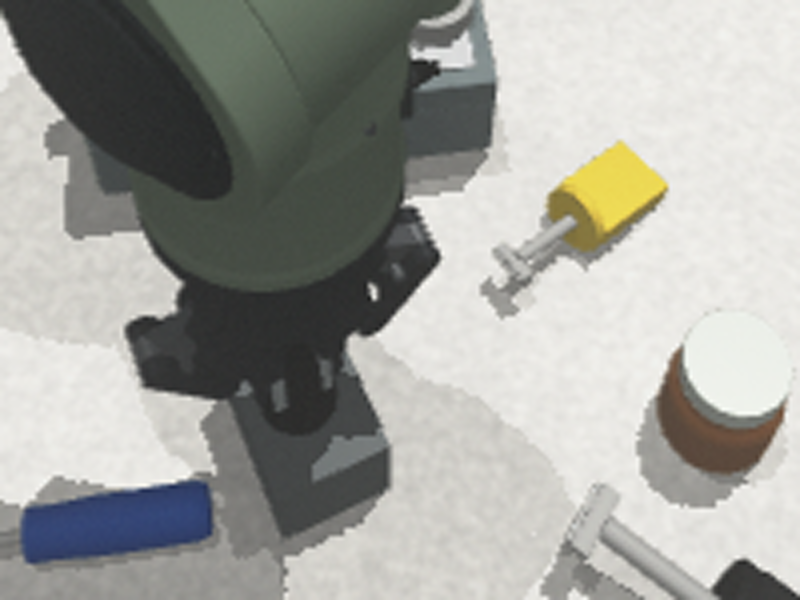

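Seated at the original height (75.4). Release and withdraw.

Run:
```python
from h import *
open_gripper(); wait(.3); s=read_state(); print(s["finger_gap"],s["ft_force"])
print(movel([490.2,-274.5,190],max_speed=90)); 
movep([430,-330,260],R(-74.75)); wait(.3); s=read_state(); print(s["ft_force"],s["time"])
w=camera("wrist"); cv2.imwrite("pics/w8.png",w["image"])
c=camera("side"); np.savez("s8.npz",**c); crop(c,165,400,180,425,2.5,"pics/s8.png")
c=camera("top"); np.savez("t8.npz",**c);crop(c,130,310,290,490,3.3,"pics/t8.png")
W=cloud(np.load("s8.npz")); W=W.reshape(-1,3); m=(np.hypot(W[:,0]-490,W[:,1]+274.5)<30)&(W[:,2]>66); print("key top z",np.percentile(W[m][:,2],[50,90,98]))
W=cloud(np.load("s.npz")); W=W.reshape(-1,3); m=(np.hypot(W[:,0]-490,W[:,1]+274.5)<30)&(W[:,2]>66); print("before",np.percentile(W[m][:,2],[50,90,98]))
```

```text
85.20434284118222 [-0.49495492 -0.37522356  0.03264876]
False
[-0.78810037  0.63797109  0.7289765 ] 33.5167
key top z [113.22089897 648.47228803 652.51197274]
before [112.23096805 114.36543827 114.94433318]
```

View pics/s8.png

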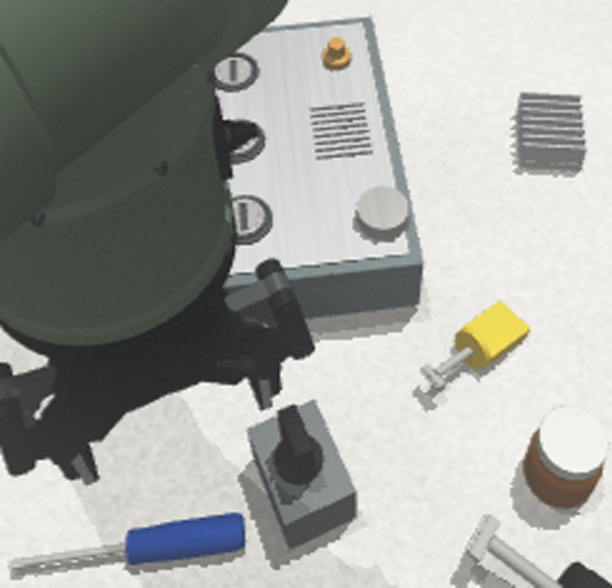

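View pics/t8.png

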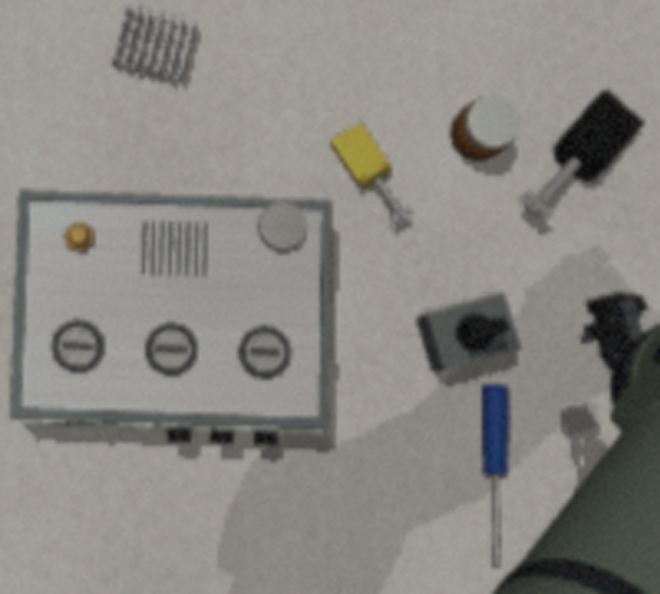

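Run:
```python
from workcell import *
print(read_state()["time"]); finish_job()
```

```text
33.6667
the job is handed in; nothing more can be done
```

The undone stud is locked, and the key is back in its stand and released. I handed the job in at about 34 s. The two look-alike keys fell over during the run (last bullet).

- **Turn:** The undone stud was the one at the case's +y end. I pressed it in about 7.5 mm at roughly 10 N. I then turned it clockwise; the total force was around 11 N throughout, with no turning resistance.
- **Lock check:** As I eased off, the stud followed the key up to about 3 mm pressed, as it should when locked. The final top picture shows its slot along the row like the other two. A closer wrist-camera view put it about 0.1 rad past exact alignment, which is within the catch.
- **Key:** It went back in at the same gripping height as when it was taken out (75.4 mm). Its top measures about 113 mm over the bench, against 112 mm before. In the last pictures it stands upright in the stand, and the gripper is clear of it.
- **Height disagreement:** I judged the stud's top to be 9–10 mm over the cover from the pictures. By feel it was about 5.7 mm, and I used that.
- **Bystanders:** The heat sink, jar, screwdriver, tin and adapter look unmoved. The meter was out of the last close pictures, so I did not recheck it.
- **Look-alike keys:** The yellow and the larger black key were standing upright at the start. They were lying on the bench by 4 s, before I gripped anything. The gripper had stayed at about 195 mm or higher, and I saw no contact force. They probably tipped over by themselves, but I cannot prove it, and I left them where they fell.

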